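Set the brake screw of a packing-tape reel stand

ROBOT

A 7-joint arm with a two-finger parallel gripper is mounted at the origin on the work surface. World frame = base frame: x ahead of the robot, y to its left, z up, the work surface at z = 0. Lengths are in m, angles in rad, forces in N, time in s.
With the tool pointing down it reaches from about 0.425 to 0.825 m from the base axis. Payload 3.6 kg.
Tool frame: the origin (TCP) lies midway between the tips of the shut fingers; the grasp point (between the pads) lies 19 mm behind it; z points along the fingers, y is the direction in which the jaws open and shut (so a half turn about z gives the same grasp; the last joint's range is limited). The gripper opens to 93 mm and grips with 3 to 60 N. Pads are 15 mm wide; open, the fingers measure 128 mm over their backs; the gripper's body (75 mm by 188 mm) begins 65 mm behind the grasp point.
Start: joints at [1.2, 0.615, -0.013, 1.423, 0.008, 1.103, -0.04], TCP at [0.22, -0.612, 0.219] pointing down, gripper open.
Joint ranges: [-3.12, 3.12], [-0.3, 2.06], [-1.34, 1.32], [0.26, 2.42], [-1.36, 4.5], [0.01, 1.98], [-2.84, 2.84]. Speed limits (rad/s): [2.79, 2.79, 3.14, 3.14, 3.14, 3.14, 3.14].

INTERFACE

Orientations are given as a rotation vector (axis times angle).
In Python, from plant import env gives the robot as it stands.
- The arm moves only by the tool servo_tool, never from a script. Its argument "plan" is text: rows parted by semicolons, each of 5 numbers parted by spaces: the shift along the world's x, y, z in cm, then the turn about the world's z in rad, then the gripper's target within -1 to 1 (shut at 1, half-way at 0, fully open at -1). In form: x y z turn gripper; .... A call has 1 to 8 rows; each row is the pose to reach, as a shift and turn from the pose commanded when the call began; what a row does not reach only later rows make up. A row lasts 1/12 s, in which the tool goes at most 41.7 mm and 7.16 degrees, less where a joint would pass 70% of its speed; a pose out of reach is approached as far as the arm can. A call with a gripper value outside its range is refused whole. The fingers move at their own pace and stop on an object; the grip force is fixed at half the most. Time passes only in rows, so rows that repeat a pose let the fingers close. It gives the time, the measured TCP pose, the force and the opening at its end, in the units of the state.
- env.observe(): the state, without advancing time (a new reading comes with each control period).
- env.read_camera(name): name is "side" or "top" or "wrist"; returns (picture, depth): 400x640x3 uint8, red, green, blue; 400x640 float32, m along the optical axis (not along the pixel's ray), 0 where there is no reading.
- env.calibration(name): a dict with "fx", "fy", "cx", "cy" (pixels), "D" ([k1, k2, p1, p2, k3] as OpenCV has them; the pictures are not rectified), "R" (3x3) and "t" (3): a world point X has camera coordinates R X + t. Camera axes: x right, y down, z forward; pixel columns grow to the right and rows downward; lengths in m; the calibration is good to about 2 mm. A picture is of the moment at which its call begins: read the wrist's pose just before it. calibration takes no time and is no camera call; for the wrist camera it gives the pose at the moment of the call.
- env.close_job(): hands the job in, once; it reports no verdict.
Trained networks look in the newest picture that a camera, given by its name, has taken for a name from the list of things; names that differ only in an ending like _2 or _b are one class to them, and where a whole thing is asked for, a point or a joint stands for the part that bears it (a point fixed in the world has none). Each returns a list of dicts, best first, with "score" (0 to 1); they miss things now and then, are a little off and sometimes report something else, mostly with a low value. They report only what shows in the picture. A call takes as long as a camera call. They do not tell look-alikes from the thing itself.
- env.spot_in(query, camera): "centre" ([x, y, z] in m, in world coordinates, good to about 4 mm: the middle of the surface that is visible of it).
- env.masks_of(query, camera): "mask" (400x640 bool, what is visible of it).
The state is a dict: "time_s": time; "joints": joint angles; "qd": joint speeds; "tau": joint torques, N m; "tcp_pos": TCP position; "tcp_rot": TCP orientation; "force": force on the tool from outside, world axes, zero at the start; "ft_torque": the same for the moment, N m; "gripper_width": finger opening in m.
Only numpy, scipy, OpenCV 4.12 (cv2) and the standard library are available. Lean on these libraries where they do the work, as an engineer would, in place of code of your own. Each camera call takes 0.05 s, during which the arm holds its last target.

TASK

On the tape reel stand, screw the black brake knob down clockwise until it bottoms, snug but without forcing it: the pointer under the knob must not be twisted as far as the red line. Then back the knob off a quarter turn so that the reel can run, and let go. Leave the mug, the spare roll, the mouse and the pen where they are.

Things in the scene. Friction and masses are not known exactly. Their poses are not given: they have to be found in the camera images.
- reel_stand: Fixed reel stand on the desk: blue round base 156 mm across, a roll of tan packing tape 132 mm across lying flat on it, and an aluminium pressure plate 128 mm across whose top is 65.5 mm above the desk. Origin at the centre of its underside, on the upright screw axis; z up; x along the unloaded pointer.
- knob_grip (a point): Centre of the grip bar of the black brake knob, on the screw axis, 102 mm above the desk. Bar 44 mm long (its x), 12 mm thick (its y: grip across this), from 76 to 119 mm above the desk; a white dash on top marks the +x end. Below it the brake washer, top 75 mm above the desk. The knob stays where it is left, drag about 0.05 N m.
- knob: The brake screw with its knob (origin on its axis, 32 mm below knob_grip, same axes). Right-hand thread: clockwise from above is down. Starts 0.3 to 0.6 turn above the bottom. The bar's heading when bottomed differs each time: feel for it. The quarter turn counts from the bottomed place with the spring unwound.
- brake_washer (a point): Steel brake washer, 32 mm across, 2 mm thick, just below the knob's bar; point at the centre of its top, 74.5 mm above the desk when the screw is bottomed. It goes down and up with the screw, only 1 mm a turn (0.25 mm a quarter turn), so its measured height is far too coarse to tell when the screw has bottomed. Do not press on it.
- pointer_tip (a point): Black outer end of the flat brass pointer, 60 mm from the screw axis. It carries the thread; a spring (1.6 N m per rad) holds it along the stand's +x. Turning the bottomed knob on turns it too, about 4 mm at the tip per 0.1 N m, and both spring back when let go; drag alone shifts it 2 mm. Green ticks: proper range; red line, 22 mm clockwise of rest (0.6 N m): over-tight.
- mug_center (a point): White mug, 76 mm across, 88 mm high, standing on the desk; point at its centre, half-way up. Leave alone.
- spare_roll_center (a point): Spare roll of tan tape, 96 mm across, 48 mm high, lying flat; point at its centre, half-way up. Leave alone.
- mouse_center (a point): Grey computer mouse, 100 x 60 mm, 34 mm high; point at its centre, half-way up. Leave alone.
- pen_center (a point): Blue pen, 142 mm long along its x axis, 10 mm thick, lying on the desk; point at its centre. Leave alone.
Not all that is in view belongs to the job. There is more than one size of the reel_stand; the job needs the larger.

How it is judged:
On the way:
1. the knob is screwed down until it bottoms (to within 7 degrees) (z of brake_washer in the frame of reel_stand below 0.07452 m), for 0.2 s.
At the end, for the whole second after the job is handed in: After bottoming, the knob stands a quarter turn (within 25 degrees) above its bottomed place, shown by the brake washer having risen 0.25 mm (0.18 to 0.32) from there, at rest and released (z of brake_washer in the frame of reel_stand between 0.07468 and 0.07482 m and angular speed of knob below 0.05 rad/s); the robot touches nothing.
It fails at once if the knob is forced: the pointer's tip is twisted 21 mm or more from its rest place, to the red line (distance of pointer_tip from where it was at the start of the episode above 0.021 m).
It fails at once if the mug, the spare roll, the mouse or the pen is moved by more than 15 mm (distance of any of mug_center, spare_roll_center, mouse_center, pen_center from where it was at the start of the episode above 0.015 m).
It also fails if it takes over 72 s, if anything falls off the work surface, if the arm or the gripper's body presses on something with over 40 N, if the wrist force passes 120 N, or if a joint passes its speed limit or range.

## Working session

There is one attempt and no reset: what is moved stays moved. The work goes in short steps, Python scripts to look and compute and a tool call to move; the robot and the scene stay as the last step left them, time stands still between calls to the robot, and variables do not carry over. Pictures are saved under pics/ and viewed, and the job is handed in when it is done.

Besides the shell and the picture viewer there is one more tool, called after ">>>" as name(argument=value, ...) on one line, values as JSON. servo_tool: Moves the arm, as the interface text tells. Its arguments: {"type":"object","properties":{"plan":{"type":"string"}},"required":["plan"]}

```bash
mkdir -p pics; ls; python3 - <<'E'
from plant import env
import cv2
s=env.observe()
print({k:s[k] for k in ('time_s','tcp_pos','tcp_rot','force','ft_torque','gripper_width')})
for c in ('top','side'):
    p,d=env.read_camera(c); cv2.imwrite(f'pics/{c}0.png',p[:,:,::-1])
E
```

```text
pics
{'time_s': 0.0, 'tcp_pos': array([ 0.21945418, -0.61099648,  0.21750156]), 'tcp_rot': array([-3.09256029e+00, -5.38592574e-01,  7.23361094e-04]), 'force': array([-0.52806799,  0.12857633,  0.43760746]), 'ft_torque': array([ 0.03948119, -0.00078584,  0.00283653]), 'gripper_width': 0.09284991117437744}
```

View pics/top0.png

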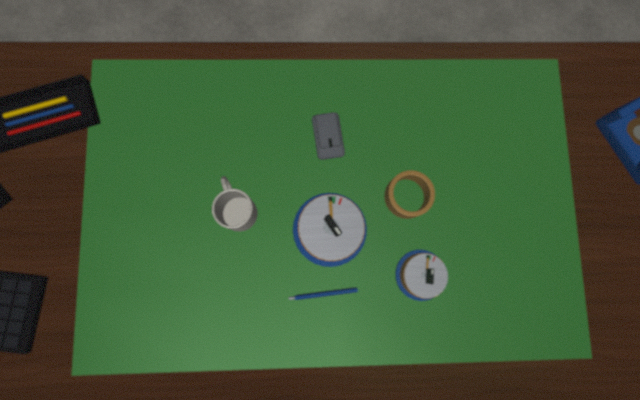

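View pics/side0.png

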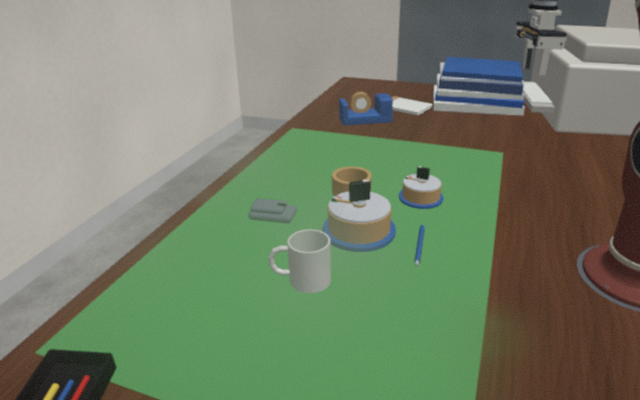

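Two stands could be taken for the target: the large one (top 330,228; side 360,215) and the small look-alike (top 424,275; side 421,190). The blue tape dispenser at the right edge (top 630,135) isn't a stand. I choose the large one and will check it in a close crop.

```bash
cat > h.py <<'E'
from plant import env
import numpy as np, cv2
def ray(c,uv,z):
    "intersect pixels with plane z"
    k=env.calibration(c);K=np.array([[k['fx'],0,k['cx']],[0,k['fy'],k['cy']],[0,0,1]])
    R=np.array(k['R']);t=np.array(k['t'])
    n=cv2.undistortPoints(np.array(uv,float).reshape(-1,1,2),K,np.array(k['D'])).reshape(-1,2)
    d=np.c_[n,np.ones(len(n))]@R; o=-R.T@t
    return o+d*((z-o[2])/d[:,2])[:,None]
def proj(c,X):
    k=env.calibration(c);K=np.array([[k['fx'],0,k['cx']],[0,k['fy'],k['cy']],[0,0,1]])
    return cv2.projectPoints(np.array(X,float).reshape(-1,3),cv2.Rodrigues(np.array(k['R']))[0],np.array(k['t'],float),K,np.array(k['D']))[0].reshape(-1,2)
E
python3 - <<'E'
from h import *
p,d=env.read_camera('top')
cv2.imwrite('pics/topc1.png',cv2.resize(p[180:310,280:460,::-1],None,fx=4.4,fy=4.4,interpolation=cv2.INTER_CUBIC))
for q in ('reel_stand','knob_grip','knob','pointer_tip'):
    for r in env.spot_in(q,'top'): print(q,r['score'],np.round(r['centre'],4))
k=env.calibration('top');print(k)
print(ray('top',[[330,228]],.0655))
for q in ('mug_center','spare_roll_center','mouse_center','pen_center'):
    for r in env.spot_in(q,'top')[:1]: print(q,r['score'],np.round(r['centre'],4))
E
```

```text
reel_stand 0.94 [ 0.4494 -0.1683  0.045 ]
reel_stand 0.77 [0.541  0.013  0.0668]
knob_grip 0.77 [0.5477 0.0113 0.1196]
knob_grip 0.71 [ 0.4438 -0.1742  0.0803]
knob 0.63 [0.5416 0.0137 0.1219]
pointer_tip 0.67 [0.5464 0.0112 0.0937]
pointer_tip 0.58 [ 0.4502 -0.1729  0.0719]
{'fx': 393.81669115312616, 'fy': 393.81669115312616, 'cx': 320.76710191640586, 'cy': 201.52001089123513, 'D': array([0.00411326, 0.        , 0.        , 0.        , 0.        ]), 'R': array([[-0.020725  , -0.99909726,  0.03708291],
       [-0.98929429,  0.0151343 , -0.1451474 ],
       [ 0.14445514, -0.03969409, -0.98871487]]), 't': array([0.04226524, 0.59993049, 0.75531926])}
[[0.5448066  0.01539665 0.0655    ]]
spare_roll_center 0.94 [ 0.6162 -0.1581  0.047 ]
mouse_center 0.87 [0.7466 0.015  0.0301]
pen_center 0.65 [0.4156 0.0225 0.0113]
```

View pics/topc1.png

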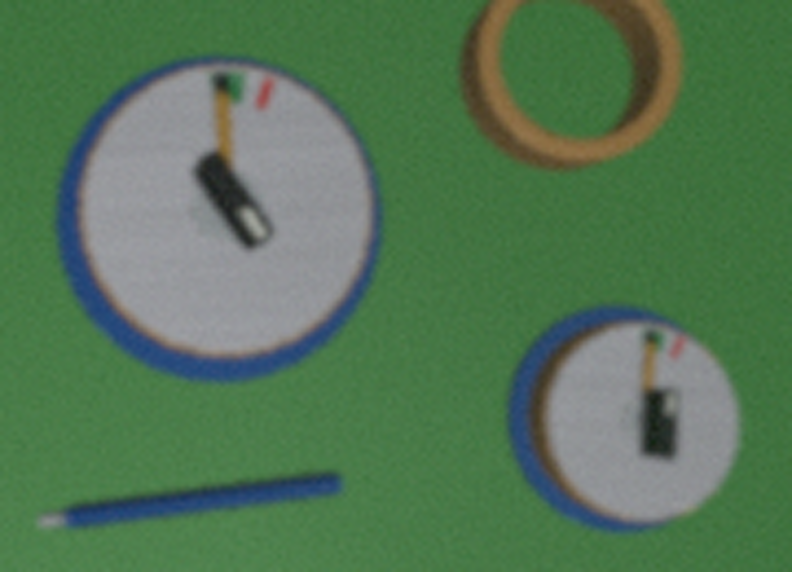

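```bash
python3 - <<'E'
from h import *
c=lambda u,v:[280+u/4.4-.4,180+v/4.4-.4]
print(ray('top',[c(213,163),c(260,235),c(234,201)],.119))
print(ray('top',[c(228,210)],.0655), ray('top',[c(223,82)],.069),ray('top',[c(264,92)],.0665))
k=env.calibration('wrist');print(k['R'],k['t'])
for q in ('mug_center',):
    print(env.spot_in(q,'top')[:1],ray('top',[[235,210]],.088))
E
```

```text
[[0.56142704 0.02186081 0.119     ]
 [0.53128238 0.00316204 0.119     ]
 [0.54550679 0.01354336 0.119     ]]
[[0.54607141 0.01259201 0.0655    ]] [[0.60302852 0.01364657 0.069     ]] [[ 0.59860661 -0.00479942  0.0665    ]]
[[ 3.39134434e-01 -9.40737789e-01  4.98300695e-04]
 [-9.14023106e-01 -3.29378407e-01  2.36794483e-01]
 [-2.22597388e-01 -8.07606212e-02 -9.71559635e-01]] [-0.65019927 -0.0289288   0.38797615]
[] [[0.58030755 0.19575864 0.088     ]]
```

>>> servo_tool(plan="1.5 3 1 0.12 -1; 3 6 2 0.24 -1; 4.5 9 3 0.36 -1; 6 12 3 0.48 -1; 7.5 15 3 0.6 -1; 9 18 3 0.72 -1; 10.5 21 3 0.84 -1; 12 24 3 0.96 -1")

```text
time_s: 1.27
tcp_pos: [0.3402, -0.3703, 0.249]
tcp_rot: [2.49, 1.914, -0.0]
force: [1.0, -0.2, 0.4]
gripper_width: 0.0926
```

>>> servo_tool(plan="2 4 0 0.12 -1; 4 8 0 0.24 -1; 6 12 0 0.36 -1; 8 16 0 0.48 -1; 10 20 0 0.6 -1; 12.5 24 0 0.72 -1; 14.5 28 0 0.84 -1; 17 31 0 0.96 -1")

```text
time_s: 1.93
tcp_pos: [0.4978, -0.0766, 0.2492]
tcp_rot: [1.325, 2.848, -0.001]
force: [-0.0, -0.5, 0.1]
gripper_width: 0.0931
```

```bash
python3 - <<'E'
from h import *
s=env.observe();print(np.round(s['joints'],3),s['ft_torque'],s['force'])
E
```

```text
[ 0.542  0.412 -0.62   1.781  0.275  1.035  0.52 ] [-0.04018699 -0.22277456 -0.01636957] [-0.00192942 -0.48117096  0.14187034]
```

>>> servo_tool(plan="1 2 0 0.12 -1; 2 4 0 0.24 -1; 3 6 0 0.36 -1; 3.6 7.2 0 0.48 -1; 3.6 7.2 -1 0.6 -1; 3.6 7.2 -2 0.72 -1; 3.6 7.2 -2 0.84 -1; 3.6 7.2 -2 0.96 -1")

```text
time_s: 2.6
tcp_pos: [0.5334, -0.007, 0.2281]
tcp_rot: [0.14, -3.137, 0.001]
force: [-0.5, -0.1, 0.4]
gripper_width: 0.0929
```

```bash
python3 - <<'E'
from h import *
s=env.observe();print(np.round(s['joints'],3),s['ft_torque'],s['force'],s['tcp_pos'],s['tcp_rot'])
E
```

```text
[ 0.52   0.546 -0.858  1.731  0.461  1.081  1.17 ] [ 0.06049903 -0.13407147  0.00827864] [-0.5051571  -0.08204357  0.43242868] [ 0.53340932 -0.00698254  0.22805816] [ 1.39658501e-01 -3.13726460e+00  7.20076197e-04]
```

>>> servo_tool(plan="0.6 1 0 0.12 -1; 1.25 2 0 0.24 -1; 1.25 2 0 0.36 -1; 1.25 2 0 0.465 -1; 1.25 2 0 0.465 -1; 1.25 2 0 0.465 -1")

```text
time_s: 3.1
tcp_pos: [0.5462, 0.013, 0.2285]
tcp_rot: [0.845, -3.025, -0.0]
force: [0.6, -0.2, -0.1]
gripper_width: 0.0926
```

```bash
python3 - <<'E'
from h import *
s=env.observe();print(np.round(s['joints'],3),s['tcp_pos'],s['tcp_rot'],s['ft_torque'])
p,d=env.read_camera('wrist');cv2.imwrite('pics/w1.png',p[:,:,::-1])
for q in ('knob_grip','brake_washer','pointer_tip'):
    print(q,[(r['score'],np.round(r['centre'],4)) for r in env.spot_in(q,'wrist')])
print(proj('wrist',[[.546,.0128,.119],[.546,.0128,.0655],[.606,.0128,.069]]))
E
```

```text
[ 0.532  0.607 -0.975  1.695  0.546  1.138  1.517] [0.54622087 0.01298595 0.22847665] [ 8.45344786e-01 -3.02543406e+00 -2.16842491e-04] [ 0.09581353 -0.13009031 -0.02049289]
knob_grip [(0.87, array([0.5436, 0.0131, 0.1221])), (0.47, array([ 0.4618, -0.1724,  0.0693]))]
brake_washer [(0.69, array([0.543 , 0.0102, 0.0719])), (0.47, array([ 0.4529, -0.1681,  0.0502]))]
pointer_tip [(0.88, array([0.548 , 0.012 , 0.1058])), (0.61, array([ 0.4625, -0.1731,  0.0495]))]
[[318.81640347 199.74095617]
 [318.91429904 187.41590817]
 [288.57895086 236.90549032]]
```

View pics/w1.png

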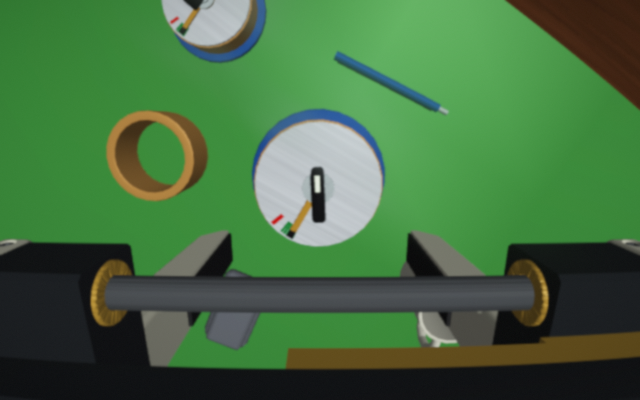

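The wrist picture shows the large stand at (318,182), with the bar at (318,195), the white dash at (317,183), the pointer tip at (291,233) and the red line at (278,219). I'll check it in a crop.

```bash
python3 - <<'E'
from h import *
p,d=env.read_camera('wrist')
cv2.imwrite('pics/w1c.png',cv2.resize(p[120:250,240:400,::-1],None,fx=4.6,fy=4.6,interpolation=cv2.INTER_CUBIC))
print(np.round(d[160:230:4,318],4))
E
```

```text
[0.3292 0.3298 0.304  0.281  0.2764 0.2791 0.2786 0.2796 0.2814 0.2817
 0.2836 0.2852 0.2841 0.2846 0.2864 0.2873 0.3435 0.3442]
```

View pics/w1c.png

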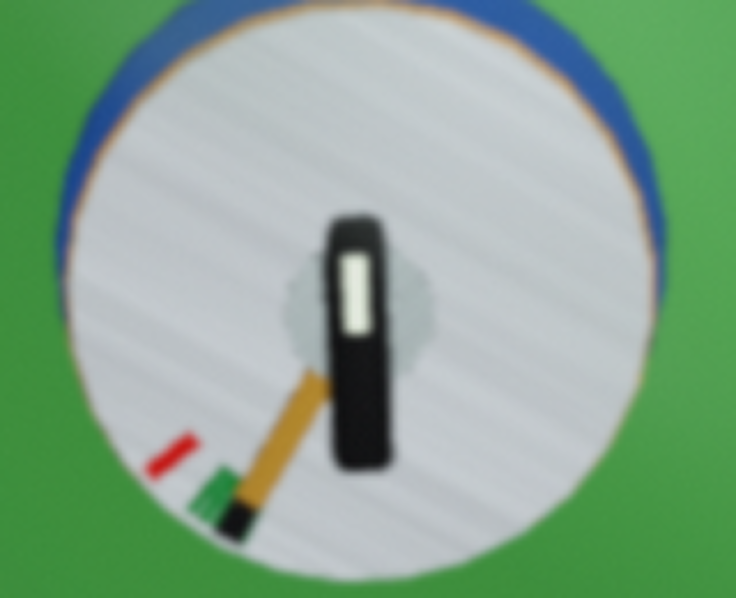

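```bash
python3 - <<'E'
from h import *
c=lambda u,v:[240+u/4.6-.4,120+v/4.6-.4]
w=ray('wrist',[c(356,217),c(363,468),c(359,342)],.119);print(w)
print(np.degrees(np.arctan2(*(w[0]-w[1])[1::-1])))
print(ray('wrist',[c(361,291)],.0655),ray('wrist',[c(360,310)],.075),ray('wrist',[c(234,523),c(172,456)],.068))
E
```

```text
[[ 0.52285232 -0.00304105  0.119     ]
 [ 0.56244813  0.02259094  0.119     ]
 [ 0.54223338  0.00939946  0.119     ]]
-147.08336392699118
[[0.54248121 0.00973079 0.0655    ]] [[0.54456054 0.01079493 0.075     ]] [[ 0.60194107  0.01267782  0.068     ]
 [ 0.59559728 -0.006929    0.068     ]]
```

>>> servo_tool(plan="-0.2 -0.2 -2 0.02 -1; -0.2 -0.2 -4 0.02 -1; -0.2 -0.2 -6 0.02 -1; -0.2 -0.2 -8 0.02 -1; -0.2 -0.2 -8.5 0.02 -1; -0.2 -0.2 -8.5 0.02 -1")

```text
time_s: 3.85
tcp_pos: [0.5433, 0.0109, 0.1425]
tcp_rot: [0.879, -3.013, -0.0]
force: [0.0, -0.2, -0.2]
gripper_width: 0.0931
```

```bash
python3 - <<'E'
from h import *
s=env.observe();print(np.round(s['joints'],3),s['tcp_pos'],s['tcp_rot'],s['ft_torque'],s['force'])
p,d=env.read_camera('wrist');cv2.imwrite('pics/w2.png',p[:,:,::-1])
p,d=env.read_camera('top')
cv2.imwrite('pics/t2.png',p[:,:,::-1])
E
```

```text
[ 0.49   0.699 -0.903  1.808  0.659  0.97   1.444] [0.54330298 0.01093198 0.14247161] [ 8.79331472e-01 -3.01284628e+00 -4.42980000e-04] [ 0.08310762 -0.07014467 -0.0014989 ] [ 0.0023822  -0.20128434 -0.21633797]
```

View pics/w2.png

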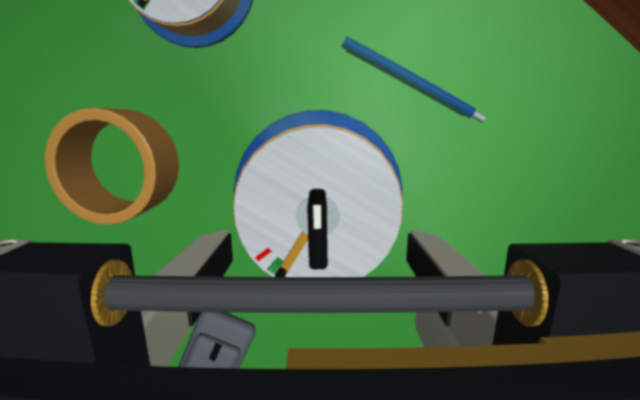

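View pics/t2.png

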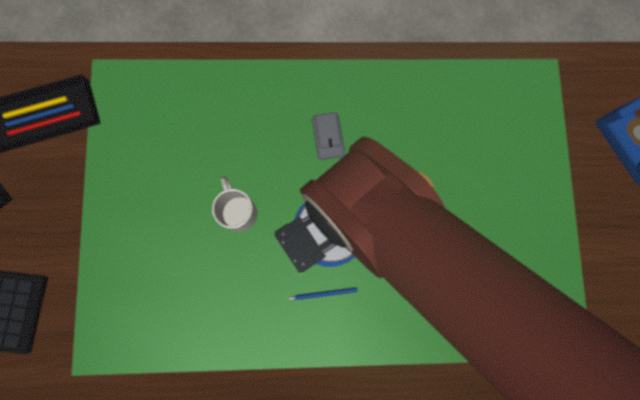

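```bash
python3 - <<'E'
from h import *
p=cv2.imread('pics/w2.png')
g=p[180:275,300:335].max(2)<60
ys,xs=np.nonzero(g);print(ys.min()+180,ys.max()+180)
for r in range(186,275,6): 
    x=np.nonzero(g[r-180])[0]; print(r, x.min()+300 if len(x) else None, x.max()+300 if len(x) else None)
w=ray('wrist',[[317.5,190],[318,268.5],[317.7,229]],.119);print(w)
s=env.observe();print(s['tcp_pos'],proj('wrist',[[*s['tcp_pos'][:2],.119]]))
E
```

```text
190 268
186 None None
192 310 324
198 309 324
204 308 325
210 308 325
216 308 325
222 309 325
228 309 325
234 309 325
240 309 326
246 309 326
252 310 325
258 310 326
264 310 326
270 None None
[[ 0.52321172 -0.00304028  0.119     ]
 [ 0.56494694  0.02396707  0.119     ]
 [ 0.54330715  0.00993005  0.119     ]]
[0.54482604 0.01171265 0.14453762] [[318.83707156 232.53611001]]
```

>>> servo_tool(plan="0 0 -2 0 -1; 0 0 -4 0 -1; 0 0 -5.7 0 -1; 0 0 -5.7 0 -1")

```text
time_s: 4.28
tcp_pos: [0.5432, 0.0107, 0.0853]
tcp_rot: [0.879, -3.013, 0.0]
force: [0.2, -0.8, 0.3]
gripper_width: 0.0926
```

```bash
python3 - <<'E'
from h import *
s=env.observe();print(np.round(s['joints'],3),s['tcp_pos'],s['tcp_rot'],s['ft_torque'],s['force'])
p,d=env.read_camera('wrist');cv2.imwrite('pics/w3.png',p[:,:,::-1])
for i in range(3):
  s=env.observe();print(s['time_s'],s['tcp_pos'],s['ft_torque'],s['force'])
  env.read_camera('wrist')
p,d=env.read_camera('side')
cv2.imwrite('pics/s3.png',cv2.resize(p[120:260,260:460,::-1],None,fx=4,fy=4))
E
```

```text
[ 0.449  0.768 -0.836  1.861  0.746  0.863  1.373] [0.54320037 0.01067778 0.08527135] [ 8.79096178e-01 -3.01274345e+00  6.28787183e-05] [ 0.07290334 -0.07505207  0.00513068] [ 0.18943811 -0.83796818  0.27580845]
4.3333 [0.54411615 0.01119707 0.08674315] [ 0.08557207 -0.0990999   0.01173451] [0.3387465  0.53196593 0.52607242]
4.3833 [0.54492324 0.01167013 0.08774694] [ 0.07699943 -0.17363977 -0.00977748] [-0.51646804 -0.38779133  0.03363906]
4.4333 [0.54534995 0.01185972 0.08825872] [ 0.11911929 -0.10879134 -0.00162111] [0.88347905 0.53292615 0.81968063]
```

View pics/w3.png

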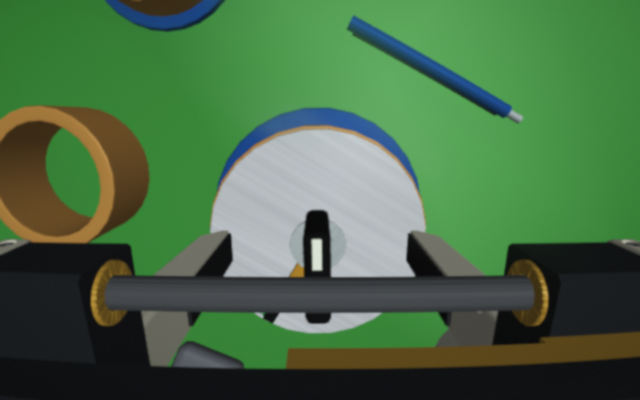

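View pics/s3.png

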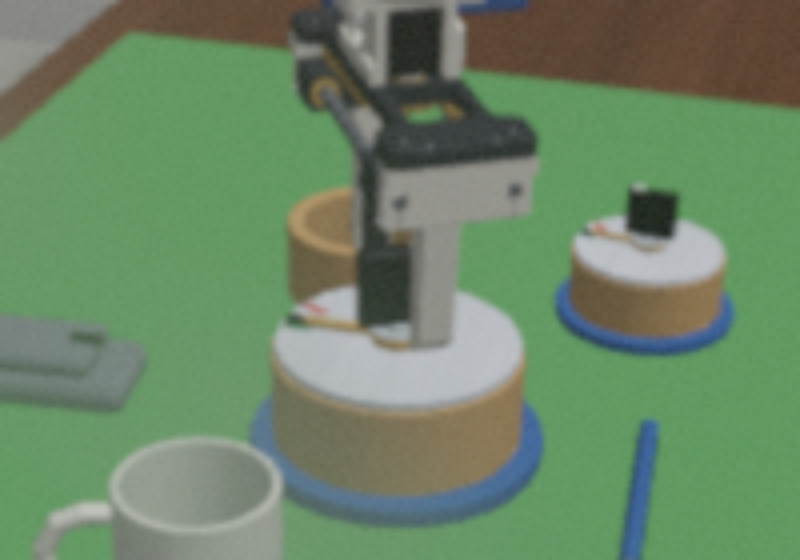

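>>> servo_tool(plan="0 0 0 0 0; 0 0 0 0 0.5; 0 0 0 0 1; 0 0 0 0 1; 0 0 0 0 1; 0 0 0 0 1; 0 0 0 0 1; 0 0 0 0 1")

```text
time_s: 5.2
tcp_pos: [0.5442, 0.0113, 0.0866]
tcp_rot: [0.881, -3.016, 0.0]
force: [0.5, 0.9, -0.0]
gripper_width: 0.0443
```

```bash
cat > st.py <<'E'
from h import *
import sys
def look(n,pic=True):
    s=env.observe();F=[s['force']];M=[s['ft_torque']]
    a,b=s['tcp_rot'][:2]
    p,d=env.read_camera('side'); s2=env.observe();F.append(s2['force']);M.append(s2['ft_torque'])
    h=np.degrees(2*np.arctan2(b,a))%360
    print('t',round(s2['time_s'],2),'xhead %.1f'%h,'tcp',np.round(s2['tcp_pos'],4),'F',np.round(np.mean(F,0),2),'M',np.round(M,3)[:,2],'w',round(s2['gripper_width'],4),'j',np.round(s2['joints'],2))
    if pic: cv2.imwrite(f'pics/{n}.png',cv2.resize(p[170:230,310:410,::-1],None,fx=7,fy=7,interpolation=cv2.INTER_CUBIC))
look(sys.argv[1])
E
python3 st.py s4
```

```text
t 5.25 xhead 212.6 tcp [0.5442 0.0113 0.0866] F [0.3  0.86 0.27] M [-0.025 -0.02 ] w 0.0401 j [ 0.45  0.77 -0.84  1.86  0.75  0.86  1.37]
```

View pics/s4.png

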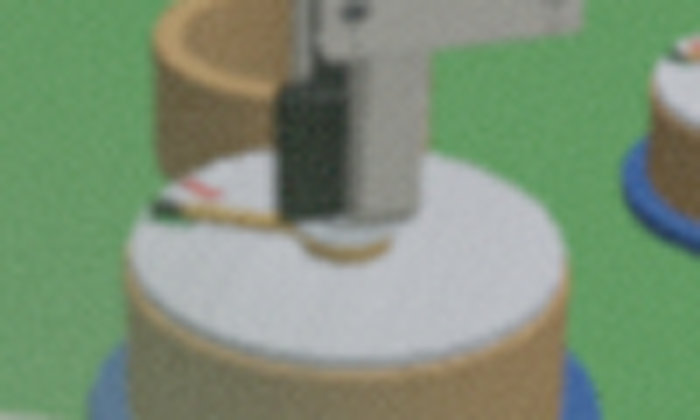

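The side crop shows the pointer tip at crop (165,207) and the red line at (200,186), so the pointer can be watched from here. The fingers are still closing.

>>> servo_tool(plan="0 0 0 0 1; 0 0 0 0 1; 0 0 0 0 1; 0 0 0 0 1; 0 0 0 0 1; 0 0 0 0 1; 0 0 0 0 1; 0 0 0 0 1")

```text
time_s: 5.92
tcp_pos: [0.5446, 0.0106, 0.0867]
tcp_rot: [-0.88, 3.016, -0.002]
force: [0.7, -1.7, 0.3]
gripper_width: 0.0117
```

```bash
python3 st.py s5
```

```text
t 5.97 xhead 212.5 tcp [0.5446 0.0106 0.0867] F [ 1.4  -1.86  0.15] M [ 0.044 -0.01 ] w 0.0115 j [ 0.45  0.77 -0.84  1.86  0.75  0.86  1.37]
```

>>> servo_tool(plan="0 0 0 -0.06 1; 0 0 0 -0.12 1; 0 0 0 -0.18 1; 0 0 0 -0.24 1; 0 0 0 -0.3 1; 0 0 0 -0.36 1; 0 0 0 -0.42 1; 0 0 0 -0.48 1")

```text
time_s: 6.63
tcp_pos: [0.5443, 0.0115, 0.0867]
tcp_rot: [-0.134, 3.138, 0.0]
force: [0.8, -1.6, -0.2]
gripper_width: 0.0116
```

```bash
python3 st.py s6
```

```text
t 6.68 xhead 184.9 tcp [0.5443 0.0115 0.0867] F [ 0.98 -1.46 -0.45] M [0.021 0.008] w 0.0118 j [ 0.38  0.72 -0.71  1.86  0.65  0.8   0.98]
```

>>> servo_tool(plan="0 0 0 -0.06 1; 0 0 0 -0.12 1; 0 0 0 -0.18 1; 0 0 0 -0.24 1; 0 0 0 -0.3 1; 0 0 0 -0.36 1; 0 0 0 -0.42 1; 0 0 0 -0.48 1")

```text
time_s: 7.35
tcp_pos: [0.5444, 0.0124, 0.0867]
tcp_rot: [0.613, 3.081, 0.003]
force: [1.3, -0.4, -0.6]
gripper_width: 0.0118
```

```bash
python3 st.py s7
```

```text
t 7.4 xhead 157.5 tcp [0.5445 0.0123 0.0867] F [ 1.27 -0.25 -0.86] M [0.082 0.048] w 0.0115 j [ 0.31  0.69 -0.58  1.86  0.54  0.75  0.6 ]
```

>>> servo_tool(plan="0 0 0 -0.06 1; 0 0 0 -0.12 1; 0 0 0 -0.18 1; 0 0 0 -0.24 1; 0 0 0 -0.3 1; 0 0 0 -0.36 1; 0 0 0 -0.42 1; 0 0 0 -0.48 1")

```text
time_s: 8.07
tcp_pos: [0.545, 0.013, 0.0867]
tcp_rot: [1.325, 2.848, 0.005]
force: [2.1, 0.5, -2.7]
gripper_width: 0.012
```

```bash
python3 st.py s8
```

```text
t 8.12 xhead 130.1 tcp [0.545  0.013  0.0867] F [ 2.37  1.34 -2.56] M [0.046 0.045] w 0.0117 j [ 0.23  0.66 -0.45  1.87  0.42  0.71  0.23]
```

View pics/s8.png

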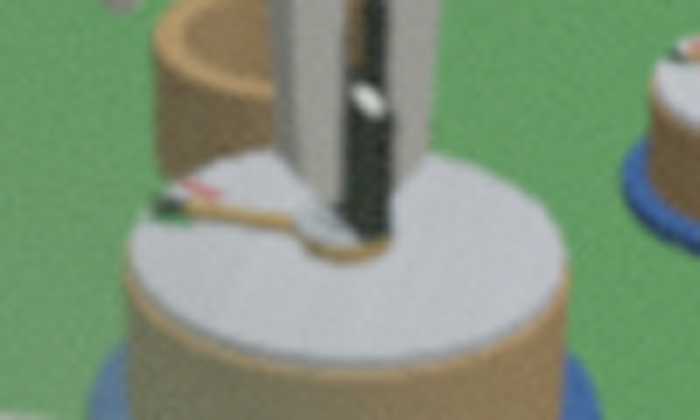

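>>> servo_tool(plan="0 0 0 -0.05 1; 0 0 0 -0.1 1; 0 0 0 -0.15 1; 0 0 0 -0.2 1; 0 0 0 -0.25 1; 0 0 0 -0.3 1; 0 0 0 -0.35 1; 0 0 0 -0.4 1")

```text
time_s: 8.78
tcp_pos: [0.5457, 0.0134, 0.0867]
tcp_rot: [1.863, 2.529, 0.007]
force: [2.4, 0.7, -2.7]
gripper_width: 0.0114
```

```bash
python3 st.py s9
```

```text
t 8.83 xhead 107.3 tcp [0.5457 0.0134 0.0867] F [ 2.98  1.09 -2.55] M [0.026 0.053] w 0.012 j [ 0.16  0.64 -0.34  1.87  0.32  0.68 -0.07]
```

>>> servo_tool(plan="0 0 0 -0.05 1; 0 0 0 -0.1 1; 0 0 0 -0.15 1; 0 0 0 -0.15 1")

```text
time_s: 9.17
tcp_pos: [0.5459, 0.0134, 0.0867]
tcp_rot: [2.045, 2.384, 0.007]
force: [5.0, 2.2, -3.9]
gripper_width: 0.0121
```

```bash
python3 st.py s10
```

```text
t 9.22 xhead 98.7 tcp [0.5459 0.0134 0.0867] F [ 4.71  1.6  -3.89] M [0.066 0.035] w 0.0117 j [ 0.13  0.64 -0.3   1.87  0.28  0.67 -0.18]
```

>>> servo_tool(plan="0 0 0 -0.05 1; 0 0 0 -0.1 1; 0 0 0 -0.15 1; 0 0 0 -0.15 1")

```text
time_s: 9.55
tcp_pos: [0.5462, 0.0134, 0.0867]
tcp_rot: [2.218, 2.223, 0.008]
force: [4.3, 2.7, -4.8]
gripper_width: 0.0124
```

```bash
python3 st.py s11
```

```text
t 9.6 xhead 90.1 tcp [0.5462 0.0134 0.0867] F [ 4.8   2.62 -4.77] M [0.052 0.097] w 0.0117 j [ 0.1   0.63 -0.25  1.87  0.24  0.66 -0.29]
```

>>> servo_tool(plan="0.05 0.05 -0.02 -0.05 1; 0.1 0.1 -0.04 -0.1 1; 0.1 0.1 -0.04 -0.15 1; 0.1 0.1 -0.04 -0.15 1")

```text
time_s: 9.93
tcp_pos: [0.5465, 0.0134, 0.0867]
tcp_rot: [2.379, 2.051, 0.005]
force: [4.6, 1.4, -1.1]
gripper_width: 0.0118
```

```bash
python3 st.py s12
```

```text
t 9.98 xhead 81.5 tcp [0.5465 0.0134 0.0867] F [ 4.08  2.1  -0.62] M [0.08  0.084] w 0.0118 j [ 0.07  0.63 -0.21  1.87  0.2   0.66 -0.4 ]
```

>>> servo_tool(plan="0 0 0 -0.05 1; 0 0 0 -0.1 1; 0 0 0 -0.15 1; 0 0 0 -0.15 1")

```text
time_s: 10.32
tcp_pos: [0.5468, 0.0133, 0.0867]
tcp_rot: [2.526, 1.866, 0.006]
force: [5.1, 1.8, -1.1]
gripper_width: 0.0119
```

```bash
python3 st.py s13
```

```text
t 10.37 xhead 72.9 tcp [0.5468 0.0133 0.0867] F [ 4.97  1.93 -1.1 ] M [ 0.027 -0.001] w 0.0119 j [ 0.04  0.63 -0.17  1.87  0.16  0.65 -0.51]
```

>>> servo_tool(plan="0.05 0 0 -0.05 1; 0.1 0.05 0 -0.1 1; 0.1 0.05 0 -0.15 1; 0.1 0.05 0 -0.15 1")

```text
time_s: 10.7
tcp_pos: [0.5471, 0.0132, 0.0867]
tcp_rot: [2.659, 1.672, 0.003]
force: [3.8, 1.0, -1.0]
gripper_width: 0.0118
```

```bash
python3 st.py s14
```

```text
t 10.75 xhead 64.3 tcp [0.5471 0.0133 0.0867] F [ 3.89  0.84 -0.51] M [0.076 0.093] w 0.0117 j [ 0.02  0.63 -0.12  1.87  0.12  0.65 -0.62]
```

>>> servo_tool(plan="0 0 0 -0.05 1; 0 0 0 -0.1 1; 0 0 0 -0.15 1; 0 0 0 -0.15 1")

```text
time_s: 11.08
tcp_pos: [0.5473, 0.013, 0.0866]
tcp_rot: [2.777, 1.467, 0.004]
force: [5.4, 1.7, 0.5]
gripper_width: 0.0119
```

```bash
python3 st.py s15
```

```text
t 11.13 xhead 55.7 tcp [0.5473 0.0131 0.0866] F [5.58 1.17 0.06] M [0.084 0.035] w 0.0117 j [-0.01  0.63 -0.08  1.87  0.08  0.65 -0.74]
```

View pics/s15.png

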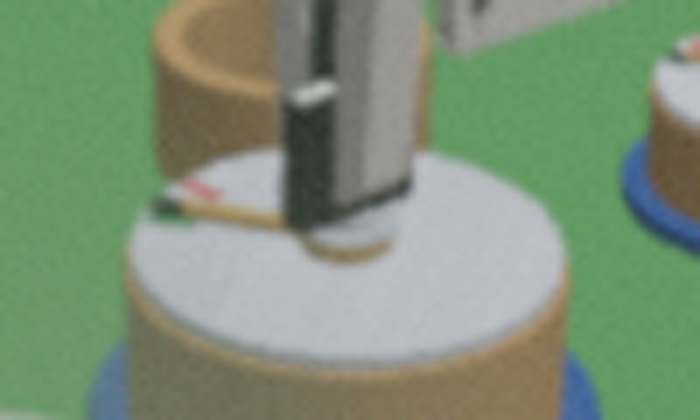

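>>> servo_tool(plan="0.05 0 0 -0.05 1; 0.1 0 0 -0.1 1; 0.1 0 0 -0.15 1; 0.1 0 0 -0.15 1")

```text
time_s: 11.47
tcp_pos: [0.5476, 0.0129, 0.0866]
tcp_rot: [2.88, 1.254, 0.001]
force: [3.6, 0.7, 0.1]
gripper_width: 0.0115
```

```bash
python3 st.py s16
```

```text
t 11.52 xhead 47.1 tcp [0.5476 0.0129 0.0866] F [3.42 1.29 1.31] M [0.038 0.079] w 0.0119 j [-0.04  0.63 -0.04  1.87  0.03  0.65 -0.84]
```

>>> servo_tool(plan="0 0 0 -0.05 1; 0 0 0 -0.1 1; 0 0 0 -0.15 1; 0 0 0 -0.15 1")

```text
time_s: 11.85
tcp_pos: [0.5478, 0.0127, 0.0866]
tcp_rot: [2.966, 1.035, 0.002]
force: [4.4, 0.5, 2.4]
gripper_width: 0.0117
```

```bash
python3 st.py s17
```

```text
t 11.9 xhead 38.5 tcp [0.5477 0.0127 0.0866] F [3.62 0.87 2.05] M [0.044 0.024] w 0.0118 j [-0.07  0.63  0.01  1.87 -0.01  0.65 -0.95]
```

>>> servo_tool(plan="0 0 0 -0.05 1; 0 0 0.02 -0.1 1; 0 0 0.02 -0.15 1; 0 0 0.02 -0.15 1")

```text
time_s: 12.23
tcp_pos: [0.5479, 0.0125, 0.0866]
tcp_rot: [3.035, 0.809, 0.002]
force: [4.8, 0.8, 1.2]
gripper_width: 0.0115
```

```bash
python3 st.py s18
```

```text
t 12.28 xhead 29.9 tcp [0.5479 0.0125 0.0866] F [5.16 0.92 1.58] M [0.064 0.061] w 0.0122 j [-0.1   0.63  0.05  1.87 -0.05  0.65 -1.06]
```

>>> servo_tool(plan="0 0 0 -0.05 1; 0 0 0 -0.1 1; 0 0 0 -0.15 1; 0 0 0 -0.15 1")

```text
time_s: 12.62
tcp_pos: [0.548, 0.0122, 0.0867]
tcp_rot: [3.087, 0.579, 0.003]
force: [5.3, 0.5, 0.6]
gripper_width: 0.012
```

```bash
python3 st.py s19
```

```text
t 12.67 xhead 21.2 tcp [0.548  0.0122 0.0866] F [5.37 0.33 0.87] M [0.099 0.073] w 0.0117 j [-0.12  0.63  0.09  1.87 -0.09  0.65 -1.17]
```

>>> servo_tool(plan="0 0 0 -0.05 1; 0 0 0 -0.1 1; 0 0 0 -0.1 1; 0 0 0 -0.1 1")

```text
time_s: 13.0
tcp_pos: [0.5481, 0.012, 0.0866]
tcp_rot: [3.112, 0.426, 0.003]
force: [4.6, -0.3, 0.7]
gripper_width: 0.012
```

```bash
python3 st.py s20
```

```text
t 13.05 xhead 15.6 tcp [0.548  0.012  0.0866] F [ 5.21 -0.27  0.63] M [0.075 0.101] w 0.0119 j [-0.14  0.63  0.12  1.87 -0.12  0.65 -1.25]
```

View pics/s20.png

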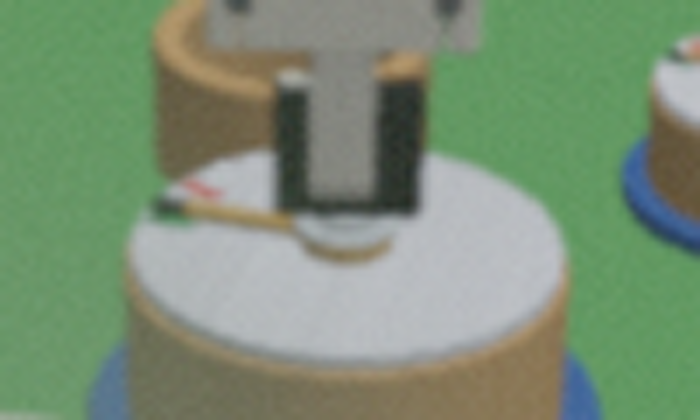

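>>> servo_tool(plan="0.1 0 0 -0.05 1; 0.1 0 0 -0.1 1; 0.1 0 0 -0.1 1; 0.1 0 0 -0.1 1")

```text
time_s: 13.38
tcp_pos: [0.5481, 0.0119, 0.0866]
tcp_rot: [3.129, 0.27, -0.0]
force: [4.0, -2.1, 2.9]
gripper_width: 0.0115
```

```bash
python3 st.py s21
```

```text
t 13.43 xhead 9.9 tcp [0.5482 0.0119 0.0866] F [ 3.83 -1.89  2.9 ] M [0.049 0.083] w 0.0115 j [-0.16  0.63  0.15  1.87 -0.15  0.65 -1.32]
```

>>> servo_tool(plan="0 0 0 -0.05 1; 0 0 0 -0.1 1; 0 0 0 -0.1 1; 0 0 0 -0.1 1")

```text
time_s: 13.77
tcp_pos: [0.5482, 0.0117, 0.0866]
tcp_rot: [3.138, 0.112, 0.0]
force: [3.3, -2.3, 3.6]
gripper_width: 0.012
```

```bash
python3 st.py s22
```

```text
t 13.82 xhead 4.1 tcp [0.5482 0.0117 0.0866] F [ 3.71 -2.27  3.81] M [0.079 0.054] w 0.0119 j [-0.18  0.63  0.18  1.87 -0.17  0.66 -1.39]
```

>>> servo_tool(plan="0 0 0.02 -0.05 1; 0 0 0.02 -0.1 1; 0 0 0.02 -0.1 1; 0 0 0.02 -0.1 1")

```text
time_s: 14.15
tcp_pos: [0.5482, 0.0115, 0.0866]
tcp_rot: [3.14, -0.046, 0.0]
force: [4.1, -3.1, 2.2]
gripper_width: 0.0117
```

```bash
python3 st.py s23
```

```text
t 14.2 xhead 358.3 tcp [0.5482 0.0116 0.0866] F [ 3.88 -3.67  2.44] M [0.053 0.088] w 0.012 j [-0.2   0.64  0.21  1.87 -0.2   0.66 -1.47]
```

>>> servo_tool(plan="0 0 0 -0.05 1; 0 0 0 -0.1 1; 0 0 0 -0.1 1; 0 0 0 -0.1 1")

```text
time_s: 14.53
tcp_pos: [0.5482, 0.0114, 0.0866]
tcp_rot: [3.133, -0.202, 0.0]
force: [3.6, -3.2, 2.2]
gripper_width: 0.0118
```

```bash
python3 st.py s24
```

```text
t 14.58 xhead 352.6 tcp [0.5482 0.0114 0.0866] F [ 3.49 -3.5   2.87] M [0.142 0.192] w 0.012 j [-0.22  0.64  0.24  1.87 -0.23  0.66 -1.54]
```

View pics/s24.png

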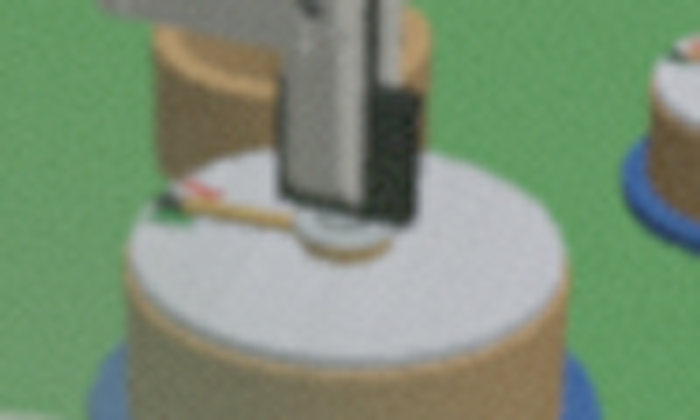

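Torque is rising (about 0.17) and the tip has moved to crop (172,201). One more small turn should confirm bottoming.

>>> servo_tool(plan="0 0 0 -0.04 1; 0 0 0 -0.08 1; 0 0 0 -0.08 1; 0 0 0 -0.08 1")

```text
time_s: 14.92
tcp_pos: [0.5481, 0.0112, 0.0866]
tcp_rot: [3.123, -0.326, 0.0]
force: [4.0, -5.2, 1.9]
gripper_width: 0.0119
```

```bash
python3 st.py s25
```

```text
t 14.97 xhead 348.1 tcp [0.5481 0.0113 0.0866] F [ 3.76 -4.67  2.11] M [0.162 0.202] w 0.0118 j [-0.23  0.64  0.26  1.87 -0.25  0.66 -1.6 ]
```

View pics/s25.png

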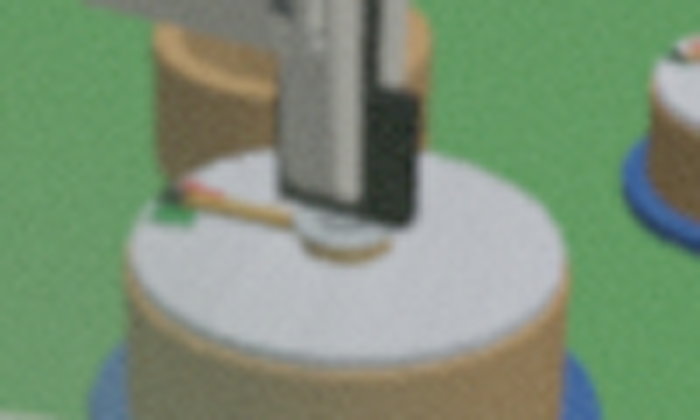

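```bash
python3 - <<'E'
from h import *
c=lambda u,v:[310+u/7-.43,170+v/7-.43]
w=ray('side',[c(165,207),c(168,205),c(172,201),c(178,194),c(200,187)],.068);print(w)
print(np.linalg.norm(w-w[0],axis=1))
s=env.observe();print(s['ft_torque'],s['force'])
E
```

```text
[[ 0.60274589  0.00975002  0.068     ]
 [ 0.602294    0.00828494  0.068     ]
 [ 0.60195998  0.00553209  0.068     ]
 [ 0.60165941  0.00078045  0.068     ]
 [ 0.59674307 -0.00550576  0.068     ]]
[0.         0.00153318 0.00429052 0.00903514 0.01639428]
[-0.94088347 -0.90519433  0.20191654] [ 3.53833457 -4.09247126  2.36243962]
```

The tip has moved about 9 mm and follows the knob one-to-one. That puts the unwound bottom at heading ≈ 356.7°, from 352.6+4.1 and 348.1+8.6. Next I back off to about 88°, which is +1.74 rad.

>>> servo_tool(plan="0 0 0 0 1; 0 0 0 0 1; 0 0 0 0.06 1; 0 0 0 0.12 1; 0 0 0 0.18 1; 0 0 0 0.24 1; 0 0 0 0.3 1; 0 0 0 0.36 1")

```text
time_s: 15.63
tcp_pos: [0.5481, 0.0119, 0.0866]
tcp_rot: [3.132, 0.241, -0.0]
force: [4.1, -2.1, 2.9]
gripper_width: 0.0115
```

```bash
python3 st.py s26
```

```text
t 15.68 xhead 8.8 tcp [0.5482 0.0119 0.0866] F [ 4.27 -3.08  2.63] M [-0.088 -0.032] w 0.0116 j [-0.16  0.63  0.16  1.87 -0.15  0.65 -1.33]
```

>>> servo_tool(plan="0 0 0 0.06 1; 0 0 0 0.12 1; 0 0 0 0.18 1; 0 0 0 0.24 1; 0 0 0 0.3 1; 0 0 0 0.36 1; 0 0 0 0.42 1; 0 0 0 0.48 1")

```text
time_s: 16.35
tcp_pos: [0.5479, 0.0127, 0.0866]
tcp_rot: [-2.985, -0.977, 0.001]
force: [4.3, -1.6, 3.0]
gripper_width: 0.0118
```

```bash
python3 st.py s27
```

```text
t 16.4 xhead 36.3 tcp [0.5479 0.0127 0.0866] F [ 3.92 -1.59  3.09] M [-0.063 -0.027] w 0.0117 j [-0.07  0.63  0.02  1.87 -0.02  0.65 -0.98]
```

>>> servo_tool(plan="0 0 0 0.06 1; 0 0 0 0.12 1; 0 0 0 0.18 1; 0 0 0 0.24 1; 0 0 0 0.3 1; 0 0 0 0.36 1; 0 0 0 0.42 1; 0 0 0 0.48 1")

```text
time_s: 17.07
tcp_pos: [0.5472, 0.0133, 0.0866]
tcp_rot: [-2.667, -1.658, 0.003]
force: [3.0, -0.5, 3.4]
gripper_width: 0.0116
```

```bash
python3 st.py s28
```

```text
t 17.12 xhead 63.7 tcp [0.5472 0.0134 0.0866] F [ 2.54 -1.02  3.88] M [-0.02  -0.033] w 0.0122 j [ 0.02  0.63 -0.12  1.86  0.12  0.66 -0.63]
```

>>> servo_tool(plan="0 0 0 0.06 1; 0 0 0 0.12 1; 0 0 0 0.18 1; 0 0 0 0.24 1; 0 0 0 0.3 1; 0 0 0 0.36 1; 0 0 0 0.42 1; 0 0 0 0.42 1")

```text
time_s: 17.78
tcp_pos: [0.5465, 0.0136, 0.0866]
tcp_rot: [-2.263, -2.174, 0.004]
force: [0.2, -0.2, 5.4]
gripper_width: 0.0117
```

```bash
python3 st.py s29
```

```text
t 17.83 xhead 87.7 tcp [0.5465 0.0135 0.0866] F [ 0.26 -0.49  5.3 ] M [-0.069 -0.032] w 0.0121 j [ 0.09  0.64 -0.24  1.86  0.23  0.67 -0.32]
```

>>> servo_tool(plan="0 0 0 0 0; 0 0 0 0 0; 0 0 0 0 0; 0 0 0 0 0; 0 0 0 0 0; 0 0 0 0 0; 0 0 0 0 0; 0 0 0 0 0")

```text
time_s: 18.5
tcp_pos: [0.5481, 0.0128, 0.0866]
tcp_rot: [-2.266, -2.175, 0.0]
force: [0.3, 0.0, -0.6]
gripper_width: 0.0465
```

```bash
python3 st.py s30
```

```text
t 18.55 xhead 87.7 tcp [0.5481 0.0128 0.0866] F [ 0.06 -0.07 -0.39] M [-0.005 -0.013] w 0.0465 j [ 0.09  0.64 -0.24  1.86  0.23  0.67 -0.32]
```

View pics/s30.png

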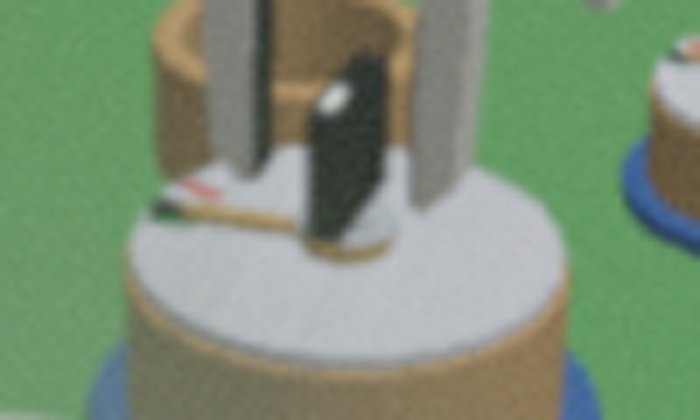

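The knob is released, with both fingers clear of the bar (crop 345,150) and the pointer back at rest at (165,207). Now I retreat and verify the heading.

>>> servo_tool(plan="0 0 1.5 0 0; 0 0 4 0 0; 0 0 7 0 0; 0 0 10 0 0; 0 0 13 0 0; 0 0 14 0 0; 0 0 14 0 0; 0 0 14 0 0")

```text
time_s: 19.22
tcp_pos: [0.5478, 0.0126, 0.2262]
tcp_rot: [-2.266, -2.175, 0.001]
force: [-0.9, -0.6, -1.0]
gripper_width: 0.0469
```

```bash
python3 - <<'E'
from h import *
s=env.observe();print(s['time_s'],s['tcp_pos'],s['tcp_rot'])
p,d=env.read_camera('wrist')
cv2.imwrite('pics/w31.png',cv2.resize(p[120:270,230:410,::-1],None,fx=4,fy=4,interpolation=cv2.INTER_CUBIC))
g=(p.max(2)<60);g[:150]=0;g[245:]=0;g[:,:305]=0;g[:,335:]=0
ys,xs=np.nonzero(g);q=cv2.fitLine(np.c_[xs,ys].astype(np.float32),cv2.DIST_L2,0,.01,.01).ravel()
w=ray('wrist',[q[2:]-20*q[:2],q[2:]+20*q[:2]],.119);v=w[1]-w[0]
print(len(xs),q,'bar heading mod180',np.degrees(np.arctan2(v[1],v[0]))%180)
E
```

```text
19.2167 [0.54776698 0.01262637 0.22616469] [-2.26648460e+00 -2.17516093e+00  8.64798150e-04]
420 [ 2.8324585e-02 -9.9959880e-01  3.1740475e+02  2.0207619e+02] bar heading mod180 86.0720801854269
```

View pics/w31.png

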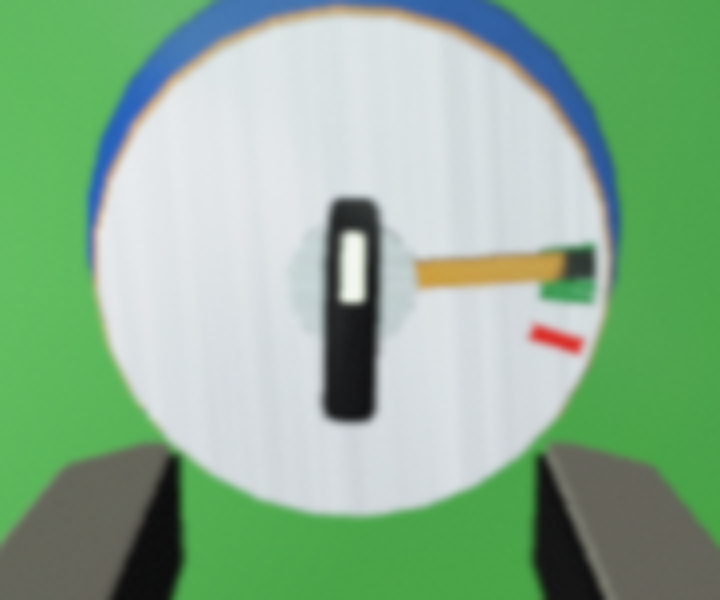

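The bar's heading is about 86–88°, roughly 90° above the 356.7° bottom. The pointer is at rest and the tool is clear, so I'm handing in.

```bash
python3 - <<'E'
from h import *
p,d=env.read_camera('top');cv2.imwrite('pics/t32.png',p[:,:,::-1])
for q in ('mug_center','spare_roll_center','mouse_center','pen_center'):
    print(q,[np.round(r['centre'],3) for r in env.spot_in(q,'top')[:1]])
print(env.close_job())
E
```

```text
mug_center [array([0.592, 0.207, 0.031])]
spare_roll_center []
mouse_center [array([0.78 , 0.014, 0.036])]
pen_center [array([0.534, 0.06 , 0.068])]
the job is handed in; nothing more can be done
None
```

View pics/t32.png

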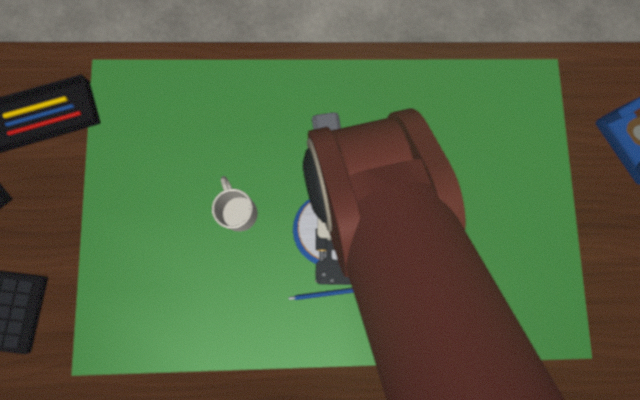

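The brake knob on the larger stand was screwed down until it bottomed, backed off a quarter turn and let go, and I handed the job in at about 19 s of the 72 s allowed.

- **Bottoming:** I turned it about 224° clockwise. Torque then rose from about 0.05 to about 0.2 N m, and the pointer followed the knob one-to-one. The tip reached about 9 mm from rest, against the 21 mm limit. I put the bottomed heading, with the spring unwound, at about 356.7°.
- **Back-off:** I turned it back until the tool stood at 87.7°, then opened the fingers and lifted 14 cm clear. The wrist picture after release puts the bar at about 86°, which is roughly 90° above the bottom. The pointer was back at rest and the force on the tool was near zero.
- **Checks that disagreed:**
  - The last torque reading before backing off, about 0.2 N m, was a little under the 0.24 N m that the 9 mm pointer shift implies.
  - The top and wrist cameras placed the screw axis about 4 mm apart. I corrected for this during the turn using the forces, which stayed at about 6 N or less.
- **Other objects:** The final top picture shows the mug, and the visible parts of the mouse and pen, where they were at the start. The arm hid the spare roll in that picture; the side view during the turn showed it in place. The network's last positions for the pen and mouse were off, and it found no spare roll. I put this down to the arm being in the way.

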